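# Fetch the pigment tin from behind the lacquer jars

### The arm

A 6-joint arm with a two-finger parallel gripper is mounted at the origin on the work surface. World frame = base frame: x ahead of the robot, y to its left, z up, the work surface at z = 0. Lengths are in m, angles in degrees, forces in N, time in s.
With the tool pointing down it reaches from about 0.375 to 0.9 m from the base axis. Payload 3.1 kg.
Tool frame: the origin (TCP) lies midway between the tips of the shut fingers; the grasp point (between the pads) lies 19 mm behind it; z points along the fingers, y is the line along which they close (so a half turn about z gives the same grasp; the last joint's range is limited). The gripper opens to 87 mm and grips with 3 to 60 N. Pads are 19 mm wide; open, the fingers measure 117 mm over their backs; the gripper's body (75 mm by 190 mm) begins 51 mm behind the grasp point.
Start: joints at [59.272, 30.224, 82.088, -0, 67.689, -10.227], TCP at [0.219, 0.585, 0.223] pointing down, gripper open.
Joint ranges: [-176.69, 176.69], [-43.24, 126.21], [12.49, 139.97], [-82, 262], [0, 151.66], [-163.58, 163.58]. Speed limits (degrees/s): [159.86, 159.86, 180, 180, 180, 180].

### API

Orientations are given as a 3x3 rotation matrix whose columns are the frame's x, y, z axes.
In Python, from rig import read_state, optics, bot gives the robot as it stands. The module is installed in compiled form; this text tells all that it offers.
- The arm moves only by the tool send_rows, never from a script. Its argument "commands" is a list of rows, each a list of 7 numbers: the turn, a rotation vector about the tool's x, y, z in units of 5 degrees (1.0 is 5 degrees), then the shift along the tool's x, y, z in units of 30 mm (1.0 is 30 mm), then the opening, from 0 (shut) to 1 (fully open). In form: [[rx, ry, rz, tx, ty, tz, gripper], ...]. A call has 1 to 20 rows; each row is the pose to reach, as a shift and turn from the pose commanded when the call began, along the tool's axes at that moment; what a row does not reach only later rows make up. A row lasts 1/12 s, in which the tool goes at most 41.7 mm and 7.16 degrees, less where a joint would pass 70% of its speed; a pose out of reach is approached as far as the arm can. A call with a gripper value outside its range is refused whole. The fingers move at their own pace and stop on an object; the grip force is fixed at half the most. Time passes only in rows, so rows that repeat a pose let the fingers close. It gives the time, the measured TCP pose, the force, the opening and the grip force at its end, in the units of the state.
- read_state(): the state, without advancing time (a new reading comes with each control period).
- optics.capture(name): name is "scene" or "side" or "wrist"; returns a dict with "image" (384x512x3 uint8, blue, green, red), "intrinsics" (3x3 intrinsics, pixels), "extrinsics" (4x4, takes a point from world to camera coordinates); the wrist camera has in their place "T_tool_cam" (4x4, takes a point from camera to tool coordinates, whose origin is the TCP and whose axes are the flange's). Camera axes: x right, y down, z forward; pixel columns grow to the right and rows downward; lengths in m; the calibration is good to about 2 mm. A picture is of the moment at which its call begins: read the wrist's pose just before it. There is no depth.
- bot.hand_in(): hands the job in; it is judged then, once.
The state is a dict: "time_s": time; "joint_positions": joint angles; "qvel": joint speeds; "tau": joint torques, N m; "position": TCP position; "tcp_rot": TCP orientation; "force": force on the tool from outside, world axes, zero at the start; "moment": the same for the moment, N m; "opening": opening from 0.0 (shut) to 1.0 (fully open); "grasp_force": force on a finger pad.
Only numpy, scipy, OpenCV 4.12 (cv2) and the standard library are available. Lean on these libraries where they do the work, as an engineer would, in place of code of your own. Each camera call takes 0.05 s, during which the arm holds its last target. There are 200 camera calls.

### The job

Clear all three tall lacquer jars off the stock board into the empty side tray, and only then fetch the low brass tin with the black lid from behind them and set it on the middle of the scale's pan. While the tin stays there, put the jars back on the board, each centred on the coaster of its own lid's colour, whichever coaster it stood on before. Keep jars and tin upright and set them down gently, never dropping them.

Things in the scene. Friction and masses are not known exactly. Their poses are not given: they have to be found in the camera images.
- jar_red: tall closed lacquer jar, a plain upright cylinder 52 mm across and 95 mm high, about 0.25 kg: brown body with a cream paper band, the top 20 mm is its red lid (fixed on). Origin: centre of its underside, z up
- jar_yellow: tall closed lacquer jar, a plain upright cylinder 52 mm across and 95 mm high, about 0.25 kg: brown body with a cream paper band, the top 20 mm is its yellow lid (fixed on). Origin: centre of its underside, z up
- jar_blue: tall closed lacquer jar, a plain upright cylinder 52 mm across and 95 mm high, about 0.25 kg: brown body with a cream paper band, the top 20 mm is its blue lid (fixed on). Origin: centre of its underside, z up
- coaster_red: flat round red coaster, 76 mm across, 4 mm thick, fixed on the stock board, at the start with a jar (of any colour) on it. Origin: centre of its underside, so a jar on it has its underside 4 mm higher
- coaster_yellow: flat round yellow coaster, 76 mm across, 4 mm thick, fixed on the stock board, at the start with a jar (of any colour) on it. Origin: centre of its underside, so a jar on it has its underside 4 mm higher
- coaster_blue: flat round blue coaster, 76 mm across, 4 mm thick, fixed on the stock board, at the start with a jar (of any colour) on it. Origin: centre of its underside, so a jar on it has its underside 4 mm higher
- tin: low round pigment tin, brass side with a black lid (fixed on), 56 mm across, 30 mm high, about 0.14 kg; lies flat on the stock board behind the three tall jars, too closely hemmed in for a gripper. Origin: centre of its underside, z up
- bay: stock board, fixed: wood, 240 mm (its x, away from the robot) by 290 mm (its y), 8 mm thick, with a ledge 12 mm thick, 35 mm high above the bench, along its far (+x) edge. In its frame the coasters are near (-30, 0), (30, 85), (30, -85) mm, the tin near (50, 0); a whetstone and a white dish, tops under 30 mm, lie in its far corners. Origin: centre of its underside
- tray: empty side tray, fixed, light wood, outside 280 mm (its x) by 130 mm (its y); rim 15 mm high, walls and floor 5 mm thick. Origin: centre of its underside; its x axis runs along its length. It lies left or right of the stock board, the scale on the other side
- pan (a point): middle of the top face of the scale's round steel pan, 110 mm across, 50 mm above the bench, rigid; on a fixed green bench scale, 170 by 130 mm (the base is 34 mm high)

How it is judged:
By the outcome, as a careful person would: the job done as asked, in the order asked, and still so for the second after the job is handed in, with the robot touching nothing.
It also fails if it takes over 144 s, if anything falls off the work surface, if the arm or the gripper's body presses on something with over 40 N, if the wrist force passes 120 N, or if a joint passes its speed limit or range.

## Working session

There is one attempt and no reset: what is moved stays moved. The work goes in short steps, Python scripts to look and compute and a tool call to move; the robot and the scene stay as the last step left them, time stands still between calls to the robot, and variables do not carry over. Pictures are saved under pics/ and viewed, at most 14 in all, crops included, and the job is handed in when it is done.

Besides the shell and the picture viewer there is one more tool, called in YAML: its name, and indented under it one key for each argument. send_rows: Moves the arm, as the interface text tells. Its arguments: {"type":"object","properties":{"commands":{"type":"array","items":{"type":"array","items":{"type":"number"}}}},"required":["commands"]}

```bash
ls; mkdir -p pics; python3 - <<'E'
from rig import read_state, optics, bot
import cv2,numpy as np
s=read_state(); print(s)
for n in ["scene","side"]:
    c=optics.capture(n); cv2.imwrite(f"pics/{n}0.png",cv2.resize(c["image"],(800,600),interpolation=cv2.INTER_CUBIC)); print(n,c["intrinsics"],c["extrinsics"])
    np.savez(f"pics/{n}0.npz",**c)
c=optics.capture("wrist");print(c["intrinsics"],c["T_tool_cam"])
E
```

```text
pics
{'time_s': 0.0, 'joint_positions': array([ 5.92736765e+01,  3.02790429e+01,  8.21572742e+01,  2.37826181e-03,
        6.76870283e+01, -1.02275615e+01]), 'qvel': array([ 0.00021152,  0.01436879,  0.02601373, -0.03977791, -0.10573104,
       -0.00210845]), 'tau': array([ 1.30752604e-03, -4.40028727e+01, -1.76593101e+01,  6.33817725e-02,
        5.79895510e-02, -1.52559260e-04]), 'position': array([0.21845273, 0.58480207, 0.22156586]), 'tcp_rot': array([[-9.36673985e-01,  3.50200747e-01, -1.13294662e-03],
       [ 3.50202327e-01,  9.36672289e-01, -1.83094729e-03],
       [ 4.20000596e-04, -2.11176124e-03, -9.99997682e-01]]), 'force': array([-0.24573047, -0.18517449,  1.15071836]), 'moment': array([ 0.00491805, -0.09443013, -0.02829624]), 'grasp_force': 0.0, 'opening': 1.0010462927554133}
scene [[409.43816096   0.         251.6099892 ]
 [  0.         409.43816096 195.14986307]
 [  0.           0.           1.        ]] [[-0.86631669  0.49906677 -0.02068208  0.47553594]
 [ 0.35034675  0.57760213 -0.73731467 -0.1477424 ]
 [-0.35602324 -0.64599391 -0.67523279  1.22972276]
 [ 0.          0.          0.          1.        ]]
side [[410.94383352   0.         252.16658831]
 [  0.         410.94383352 193.85313122]
 [  0.           0.           1.        ]] [[ 0.96918291 -0.24561087 -0.01896815 -0.53387258]
 [-0.15626591 -0.55344669 -0.81809396  0.12988483]
 [ 0.19043491  0.79584676 -0.57477168  0.99605498]
 [ 0.          0.          0.          1.        ]]
[[337.62768072   0.         257.32867749]
 [  0.         337.62768072 195.06084401]
 [  0.           0.           1.        ]] [[-8.06102867e-04 -9.54840104e-01 -2.97119045e-01  8.23948011e-02]
 [ 9.99999607e-01 -8.79590707e-04  1.13644455e-04  9.83658575e-06]
 [-3.69855434e-04 -2.97118836e-01  9.54840437e-01 -1.62330760e-01]
 [ 0.00000000e+00  0.00000000e+00  0.00000000e+00  1.00000000e+00]]
```

View pics/scene0.png

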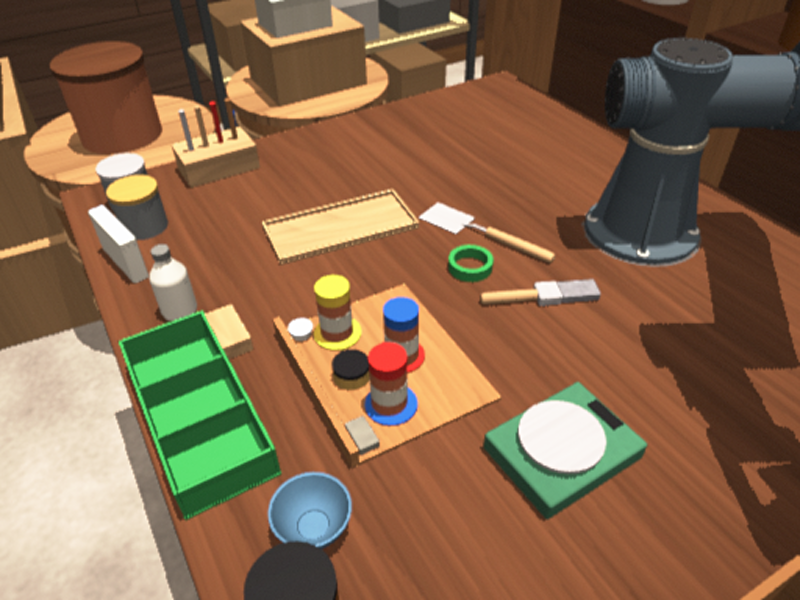

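View pics/side0.png

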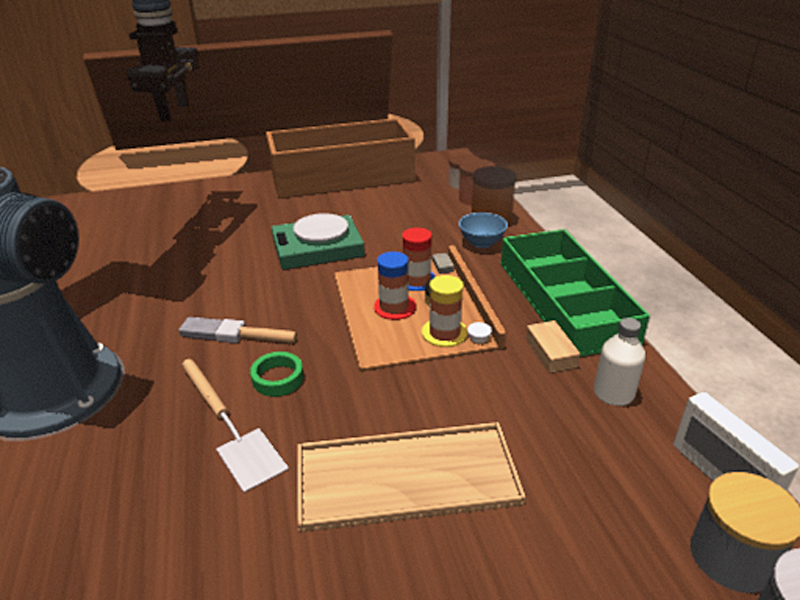

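The tray is on the robot's right and the scale on its left. Yellow stands on the yellow coaster, blue on red (front) and red on blue. In the 800 px scene view the lids are at about (332,290), (400,315) and (387,357), the tin at (350,365), and the pan at (562,436).

```bash
cat > h.py <<'E'
import numpy as np, cv2
from scipy.optimize import least_squares
def proj(c,P):
    P=np.atleast_2d(P).astype(float); E=c["extrinsics"]; q=(P@E[:3,:3].T+E[:3,3])@c["intrinsics"].T
    return q[:,:2]/q[:,2:]
def back(c,uv,z):
    E=c["extrinsics"];R=E[:3,:3];o=-R.T@E[:3,3]
    d=R.T@np.linalg.solve(c["intrinsics"],[uv[0],uv[1],1]); return (o+d*(z-o[2])/d[2])[:2]
def cyl(x,y,r,z0,z1):
    a=np.linspace(0,2*np.pi,60,endpoint=False)
    return np.vstack([np.c_[x+r*np.cos(a),y+r*np.sin(a),0*a+z] for z in (z0,z1)])
def centroid_hull(c,P):
    h=cv2.convexHull(proj(c,P).astype(np.float32)); m=cv2.moments(h); return np.array([m["m10"]/m["m00"],m["m01"]/m["m00"]]),m["m00"]
def blob(mask,near=None):
    n,l,s,ce=cv2.connectedComponentsWithStats(mask.astype(np.uint8))
    i=1+np.argmax(s[1:,4]) if near is None else l[int(near[1]),int(near[0])]
    return ce[i],s[i,4]
def wcam(cap,st):
    T=np.eye(4);T[:3,:3]=st["tcp_rot"];T[:3,3]=st["position"]
    return dict(image=cap["image"],intrinsics=cap["intrinsics"],extrinsics=np.linalg.inv(T@cap["T_tool_cam"]))
def hsv(c): return cv2.cvtColor(c["image"],cv2.COLOR_BGR2HSV).astype(int)
def cmask(c,col):
    h=hsv(c);H,S,V=h[...,0],h[...,1],h[...,2]
    r={"red":((H<4)|(H>174)),"yellow":(H>23)&(H<33),"blue":(H>105)&(H<122)}[col]
    return r&(S>{"yellow":170}.get(col,190))&(V>60)
def locate(c,uv,r,z0,z1):
    f=lambda p: centroid_hull(c,cyl(*p,r,z0,z1))[0]-uv
    return least_squares(f,back(c,uv,(z0+z1)/2)).x
E
python3 - <<'E'
from h import *
C={n:dict(np.load(f"pics/{n}0.npz")) for n in("scene","side")}
seeds={"scene":{"yellow":(332,290),"blue":(400,312),"red":(387,355)},"side":{"yellow":(446,287),"blue":(393,263),"red":(417,239)}}
for n,c in C.items():
    for k,s in seeds[n].items():
        uv,a=blob(cmask(c,k),np.array(s)*.64)
        p=locate(c,uv,.026,.087,.107); print(n,k,uv.round(1),a,centroid_hull(c,cyl(*p,.026,.087,.107))[1].round(),p.round(4))
    # flat features (800px coordinates)
P={"scene":{"board":[(356,464),(498,397),(407,286)],"tray":[(263,222),(390,191),(418,221),(283,261)],"pan":[(562,436)],"tin":[(351,364)]},
"side":{"board":[(335,271),(357,366)],"tray":[(299,443),(500,424),(523,500),(301,525)],"pan":[(321,228)]}}
Z={"board":.008,"tray":.015,"pan":.05,"tin":.038}
for n in P:
    for k in P[n]: print(n,k,[back(C[n],np.array(u)*.64,Z[k]).round(4).tolist() for u in P[n][k]])
for n,s in (("scene",(562,436)),("side",(321,228))):
    h=hsv(C[n]); m=(h[...,1]<60)&(h[...,2]>120); uv,a=blob(m,np.array(s)*.64)
    # pan disc
    print(n,"pan",uv,a,back(C[n],uv,.05), centroid_hull(C[n],cyl(*back(C[n],uv,.05),.055,.05,.0499))[1])
E
```

```text
Traceback (most recent call last):
AttributeError: 'float' object has no attribute 'round'
```

```bash
cat > loc.py <<'E'
from h import *
C={n:dict(np.load(f"pics/{n}0.npz")) for n in("scene","side")}
seeds={"scene":{"yellow":(332,290),"blue":(400,312),"red":(387,355)},"side":{"yellow":(446,287),"blue":(393,263),"red":(417,239)}}
for n,c in C.items():
    for k,s in seeds[n].items():
        uv,a=blob(cmask(c,k),np.array(s)*.64)
        p=locate(c,uv,.026,.087,.107); print(n,k,uv.round(1),a,int(centroid_hull(c,cyl(*p,.026,.087,.107))[1]),p.round(4))
P={"scene":{"board":[(356,464),(498,397),(407,286)],"tray":[(263,222),(390,191),(418,221),(283,261)],"tin":[(351,364)]},
"side":{"board":[(335,271),(357,366)],"tray":[(299,443),(500,424),(523,500),(301,525)]}}
Z={"board":.008,"tray":.015,"pan":.05,"tin":.038}
for n in P:
    for k in P[n]: print(n,k,[back(C[n],np.array(u)*.64,Z[k]).round(4).tolist() for u in P[n][k]])
for n,s in (("scene",(562,436)),("side",(321,228))):
    h=hsv(C[n]); m=(h[...,1]<60)&(h[...,2]>120); uv,a=blob(m,np.array(s)*.64)
    print(n,"pan",uv,a,back(C[n],uv,.05), centroid_hull(C[n],cyl(*back(C[n],uv,.05),.055,.05,.0499))[1])
E
python3 loc.py
```

```text
scene yellow [255.5 191.5] 196543 408 [0.553  0.0291]
scene blue [255.5 191.5] 196471 408 [0.5529 0.029 ]
scene red [250.2 231.1] 545 518 [0.6252 0.1304]
side yellow [255.5 191.5] 196548 346 [ 0.5478 -0.0525]
side blue [255.5 191.5] 196412 346 [ 0.5478 -0.0526]
side red [266.4 152.7] 235 246 [0.6258 0.1248]
scene board [[0.7171, 0.1942], [0.489, 0.199], [0.4755, -0.0791]]
scene tray [[0.6212, -0.3812], [0.3561, -0.3471], [0.3629, -0.226], [0.6352, -0.2474]]
scene tin [[0.6524, 0.0579]]
side board [[0.4834, 0.1977], [0.4684, -0.0888]]
side tray [[0.3593, -0.2323], [0.6345, -0.2709], [0.6136, -0.3977], [0.345, -0.3627]]
scene pan [359.47425208 278.65424228] 2039 [0.48117434 0.31720043] 1975.5908793141134
side pan [204.70649895 144.70649895] 477 [0.47468412 0.30833467] 449.6530349429231
```

```bash
cat >> h.py <<'E'
def rows(*targets):
    """targets: (x,y,z,yaw of tool x in deg), tool pointing down; prints row numbers from the present pose"""
    from rig import read_state
    from scipy.spatial.transform import Rotation as Ro
    s=read_state(); R=np.array(s["tcp_rot"]); p=np.array(s["position"])
    for x,y,z,w in targets:
        a=np.radians(w); X=np.array([np.cos(a),np.sin(a),0]); Z=np.array([0,0,-1.]); T=np.c_[X,np.cross(Z,X),Z]
        print((Ro.from_matrix(R.T@T).as_rotvec(degrees=True)/5).round(2).tolist(),(R.T@(np.array([x,y,z])-p)/.03).round(2).tolist())
E
python3 - <<'E'
from h import *
rows((.48,.05,.33,178))
C={n:dict(np.load(f"pics/{n}0.npz")) for n in("scene","side")}
print(hsv(C["scene"])[185,212],hsv(C["scene"])[200,256],hsv(C["side"])[184,285],hsv(C["side"])[168,251])
E
```

```text
[-0.02, -0.01, -3.7] [-14.41, -13.66, -3.59]
[ 30 152 253] [108 185 243] [ 29 163 242] [110 190 221]
```

```bash
sed -i 's/{"yellow":170}.get(col,190)/{"yellow":130,"blue":165}.get(col,180)/' h.py; python3 loc.py | head -6
```

```text
scene yellow [212.  183.3] 282 385 [ 0.6265 -0.0498]
scene blue [256.2 200.6] 359 432 [0.5671 0.0565]
scene red [250.1 231. ] 565 518 [0.625  0.1299]
side yellow [285.3 181.8] 211 321 [ 0.6309 -0.0315]
side blue [250.8 168.9] 250 284 [0.5624 0.0526]
side red [266.4 152.7] 238 246 [0.6256 0.1246]
```

send_rows:
  commands:
    - [0,0,-1,-4,-4,-1,1]
    - [0,0,-3.7,-14.4,-13.7,-3.6,1]
    - [0,0,-3.7,-14.4,-13.7,-3.6,1]
    - [0,0,-3.7,-14.4,-13.7,-3.6,1]
    - [0,0,-3.7,-14.4,-13.7,-3.6,1]
    - [0,0,-3.7,-14.4,-13.7,-3.6,1]
    - [0,0,-3.7,-14.4,-13.7,-3.6,1]
    - [0,0,-3.7,-14.4,-13.7,-3.6,1]
    - [0,0,-3.7,-14.4,-13.7,-3.6,1]
    - [0,0,-3.7,-14.4,-13.7,-3.6,1]
    - [0,0,-3.7,-14.4,-13.7,-3.6,1]
    - [0,0,-3.7,-14.4,-13.7,-3.6,1]
    - [0,0,-3.7,-14.4,-13.7,-3.6,1]
    - [0,0,-3.7,-14.4,-13.7,-3.6,1]
    - [0,0,-3.7,-14.4,-13.7,-3.6,1]
    - [0,0,-3.7,-14.4,-13.7,-3.6,1]
    - [0,0,-3.7,-14.4,-13.7,-3.6,1]
    - [0,0,-3.7,-14.4,-13.7,-3.6,1]
    - [0,0,-3.7,-14.4,-13.7,-3.6,1]

```text
time_s: 1.73
position: [0.4785, 0.0503, 0.3301]
tcp_rot: [[-0.999, 0.034, -0.002], [0.034, 0.999, 0.001], [0.002, 0.001, -1.0]]
force: [-1.0, 0.3, 0.1]
opening: 1.003
grasp_force: 0.0
```

```bash
python3 - <<'E'
from h import *
from rig import *
s=read_state(); c=wcam(optics.capture("wrist"),s); np.savez("pics/w1.npz",**c)
print(s["time_s"],s["position"],s["joint_positions"])
cv2.imwrite("pics/w1.png",cv2.resize(c["image"],(800,600)))
E
```

```text
1.7333 [0.47845647 0.05026706 0.33006981] [-7.35699771e+00  1.19024811e+01  9.34983578e+01  2.33750366e-02
  7.46976779e+01 -9.54404027e+01]
```

View pics/w1.png

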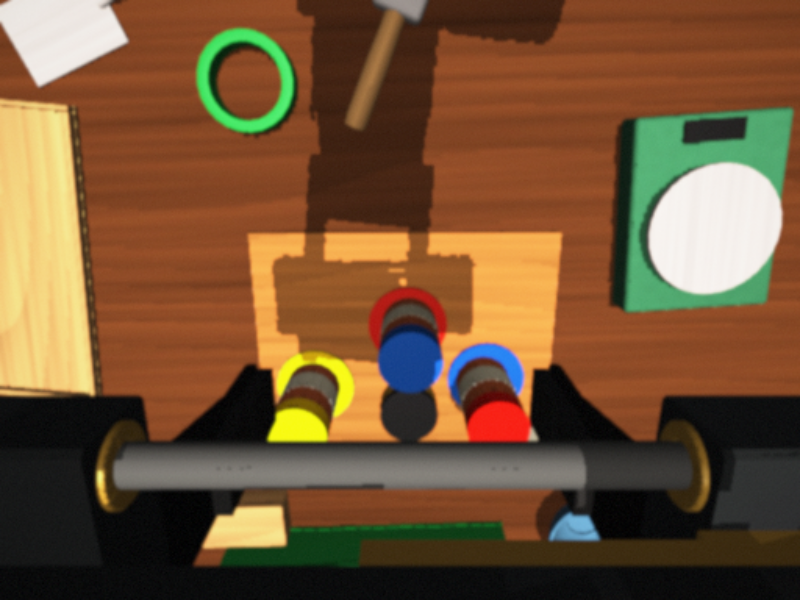

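The wrist view has the blue lid at (410,358), the pan at (715,228), the coasters' near arcs clear, and the board's near corners at (248,234) and (562,234). Next I measure these.

```bash
cat >> h.py <<'E'
def rim(c,col,z,r,guess):
    """circle of known radius through the mask's outer edge (robust), mask pixels back-projected to height z"""
    m=cmask(c,col).astype(np.uint8); cs=cv2.findContours(m,cv2.RETR_EXTERNAL,cv2.CHAIN_APPROX_NONE)[0]
    P=np.array([back(c,q[0]+0.0,z) for k in cs if len(k)>15 for q in k])
    p=np.array(guess,float)
    for t in (.012,.006,.004):
        d=np.hypot(*(P-p).T); S=P[abs(d-r)<t]
        p=least_squares(lambda v:np.hypot(*(S-v).T)-r,p,loss="soft_l1",f_scale=.001).x
    return p,len(S)
E
cat > l2.py <<'E'
from h import *
W=dict(np.load("pics/w1.npz")); C={n:dict(np.load(f"pics/{n}0.npz")) for n in("scene","side")}
print("board",back(W,np.array((248,234))*.64,.008),back(W,np.array((562,234))*.64,.008))
h=hsv(W);m=(h[...,1]<60)&(h[...,2]>120);uv,a=blob(m,np.array((715,228))*.64);print("pan",back(W,uv,.05),a)
print("bluelid",back(W,np.array((410,358))*.64,.107))
for col,g in (("red",(.566,.055)),("yellow",(.626,-.035)),("blue",(.625,.128))):
    for n,c in [("w",W)]+list(C.items()):
        print(col,n,*rim(c,col,.012,.038,g), "jar top:")
for col,g in (("blue",(.566,.055)),("yellow",(.626,-.035)),("red",(.625,.128))):
    for n,c in [("w",W)]+list(C.items()):
        print("lid",col,n,*rim(c,col,.107,.026,g))
E
python3 l2.py
```

```text
board [ 0.47301934 -0.09134802] [0.48303443 0.19834617]
pan [0.47452142 0.31339601] 5671
bluelid [0.55984785 0.05408545]
red w [0.56730576 0.05263746] 94 jar top:
red scene [0.57421953 0.05563444] 38 jar top:
red side [0.56415027 0.04997757] 43 jar top:
yellow w [ 0.62799137 -0.04190764] 107 jar top:
yellow scene [ 0.63027029 -0.0386318 ] 47 jar top:
yellow side [ 0.62657773 -0.04367786] 44 jar top:
blue w [0.62719103 0.12843283] 85 jar top:
blue scene [0.62785203 0.1288063 ] 48 jar top:
blue side [0.62763916 0.12714084] 22 jar top:
lid blue w [0.56196794 0.05364254] 115
lid blue scene [0.56937309 0.06147238] 38
lid blue side [0.56119405 0.04599673] 31
lid yellow w [ 0.62526417 -0.04174256] 69
lid yellow scene [ 0.63076802 -0.03908356] 54
lid yellow side [ 0.62595708 -0.04560653] 50
lid red w [0.61756078 0.1239799 ] 90
lid red scene [0.63076922 0.13014753] 42
lid red side [0.62437902 0.12048241] 29
```

```bash
python3 - <<'E'
from h import *
W=dict(np.load("pics/w1.npz"))
for u in [(72,107),(97,395)]: print(back(W,np.array(u)*.64,.015))
rows((.5645,.0535,.13,178),(.5645,.0535,.058,178))
E
```

```text
[ 0.35883725 -0.2253934 ]
[ 0.62790497 -0.2596112 ]
[0.0, -0.02, 0.02] [-2.87, 0.2, 6.67]
[0.0, -0.02, 0.02] [-2.87, 0.19, 9.07]
```

send_rows:
  commands:
    - [0,0,0,-1.4,0.1,1.3,1]
    - [0,0,0,-2.87,0.2,2.6,1]
    - [0,0,0,-2.87,0.2,3.9,1]
    - [0,0,0,-2.87,0.2,5.2,1]
    - [0,0,0,-2.87,0.2,6.2,1]
    - [0,0,0,-2.87,0.2,7,1]
    - [0,0,0,-2.87,0.2,7.6,1]
    - [0,0,0,-2.87,0.2,8.2,1]
    - [0,0,0,-2.87,0.2,8.7,1]
    - [0,0,0,-2.87,0.2,9,1]
    - [0,0,0,-2.87,0.2,9.07,1]
    - [0,0,0,-2.87,0.2,9.07,1]
    - [0,0,0,-2.87,0.2,9.07,0.5]
    - [0,0,0,-2.87,0.2,9.07,0.3]
    - [0,0,0,-2.87,0.2,9.07,0]
    - [0,0,0,-2.87,0.2,9.07,0]
    - [0,0,0,-2.87,0.2,9.07,0]
    - [0,0,0,-2.87,0.2,9.07,0]
    - [0,0,0,-2.87,0.2,9.07,0]

```text
time_s: 3.37
position: [0.566, 0.0523, 0.0588]
tcp_rot: [[-0.999, 0.035, 0.001], [0.035, 0.999, 0.0], [-0.001, 0.0, -1.0]]
force: [0.0, 0.6, 1.5]
opening: 0.59
grasp_force: 30.0
```

```bash
python3 - <<'E'
from h import *
from rig import *
s=read_state(); print(s["position"],s["force"],s["opening"],s["grasp_force"])
rows((.5645,.0535,.19,178),(.4106,-.298,.19,178),(.4106,-.298,.0515,178))
E
```

```text
[0.56598222 0.0522779  0.05876146] [0.01065912 0.626778   1.51999867] 0.5900542874321195 29.99717954546213
[0.0, 0.01, -0.0] [0.05, 0.04, -4.37]
[0.0, 0.01, -0.0] [4.76, -11.85, -4.38]
[0.0, 0.01, -0.0] [4.76, -11.85, 0.24]
```

send_rows:
  commands:
    - [0,0,0,0,0,-0.3,0]
    - [0,0,0,0,0,-1,0]
    - [0,0,0,0,0,-2,0]
    - [0,0,0,0,0,-3,0]
    - [0,0,0,0.1,-0.2,-3.9,0]
    - [0,0,0,0.3,-0.7,-4.3,0]
    - [0,0,0,0.6,-1.5,-4.4,0]
    - [0,0,0,1,-2.5,-4.4,0]
    - [0,0,0,1.4,-3.5,-4.4,0]
    - [0,0,0,1.8,-4.5,-4.4,0]
    - [0,0,0,2.2,-5.5,-4.4,0]
    - [0,0,0,2.6,-6.5,-4.4,0]
    - [0,0,0,3,-7.5,-4.4,0]
    - [0,0,0,3.4,-8.5,-4.4,0]
    - [0,0,0,3.8,-9.5,-4.4,0]
    - [0,0,0,4.2,-10.5,-4.4,0]
    - [0,0,0,4.5,-11.2,-4.4,0]
    - [0,0,0,4.7,-11.7,-4.4,0]
    - [0,0,0,4.76,-11.85,-4.4,0]
    - [0,0,0,4.76,-11.85,-4,0]

```text
time_s: 5.03
position: [0.4111, -0.3005, 0.1801]
tcp_rot: [[-0.999, 0.037, 0.003], [0.037, 0.999, -0.004], [-0.003, -0.003, -1.0]]
force: [0.5, 0.2, -3.8]
opening: 0.593
grasp_force: 30.0
```

```bash
python3 - <<'E'
from h import *
from rig import *
s=read_state(); print(s["position"],s["force"],s["opening"],s["qvel"].round(1),s["joint_positions"])
rows((.4106,-.298,.0518,178))
E
```

```text
[ 0.41114388 -0.3004786   0.18013585] [ 0.52993237  0.16947247 -3.7975235 ] 0.5929642836257756 [  1.8  13.6  10.5   0.9 -22.4   0.7] [-4.87474434e+01  2.47249993e+01  1.01310970e+02 -6.31773337e-03
  5.36937957e+01 -1.36603653e+02]
[-0.04, 0.04, -0.03] [0.03, 0.1, 4.28]
```

send_rows:
  commands:
    - [0,0,0,0,0.05,0.5,0]
    - [0,0,0,0,0.05,1.2,0]
    - [0,0,0,0,0.05,2,0]
    - [0,0,0,0,0.05,2.7,0]
    - [0,0,0,0,0.05,3.3,0]
    - [0,0,0,0,0.05,3.7,0]
    - [0,0,0,0,0.05,3.9,0]
    - [0,0,0,0,0.05,4,0]
    - [0,0,0,0,0.05,4.05,0]
    - [0,0,0,0,0.05,4.1,0]
    - [0,0,0,0,0.05,4.15,0]
    - [0,0,0,0,0.05,4.15,0]

```text
time_s: 6.03
position: [0.411, -0.2969, 0.0544]
tcp_rot: [[-0.999, 0.035, 0.001], [0.035, 0.999, -0.001], [-0.001, -0.001, -1.0]]
force: [0.4, -0.6, -2.8]
opening: 0.589
grasp_force: 30.0
```

```bash
python3 - <<'E'
from h import *
from rig import *
s=read_state(); print(s["position"],s["force"],s["opening"])
c=optics.capture("side"); cv2.imwrite("pics/s1.png",cv2.resize(c["image"][180:384,60:420],(800,453)))
E
```

```text
[ 0.41100374 -0.29687538  0.05443605] [ 0.39899046 -0.58186977 -2.76036114] 0.5894160495505012
```

View pics/s1.png

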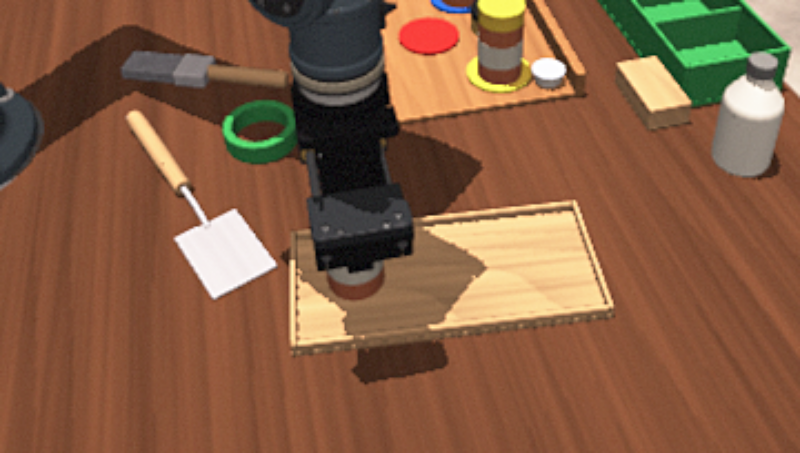

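The crop shows the blue jar just above the tray floor at its near end, well inside the rim.

send_rows:
  commands:
    - [0,0,0,0,0,0.03,0]
    - [0,0,0,0,0,0.06,0]
    - [0,0,0,0,0,0.09,0]
    - [0,0,0,0,0,0.11,0]
    - [0,0,0,0,0,0.11,0]

```text
time_s: 6.5
position: [0.4108, -0.2968, 0.0517]
tcp_rot: [[-0.999, 0.035, 0.0], [0.035, 0.999, -0.001], [-0.001, -0.001, -1.0]]
force: [-1.9, 2.1, 6.7]
opening: 0.591
grasp_force: 30.0
```

send_rows:
  commands:
    - [0,0,0,0,0,0.1,0.7]
    - [0,0,0,0,0,0.1,1]
    - [0,0,0,0,0,0.1,1]
    - [0,0,0,0,0,-0.3,1]
    - [0,0,0,0,0,-1.2,1]
    - [0,0,0,0,0,-2.4,1]
    - [0,0,0,0,0,-3.4,1]
    - [0,0,0,-0.3,0.4,-4,1]
    - [0,0,0,-1,1.3,-4.2,1]
    - [0,0,0,-1.8,2.3,-4.2,1]
    - [0,0,0,-2.6,3.3,-4.2,1]
    - [0,0,0,-3.4,4.3,-4.2,1]
    - [0,0,0,-4.2,5.3,-4.2,1]
    - [0,0,0,-5,6.3,-4.2,1]
    - [0,0,0,-5.8,7.3,-4.2,1]
    - [0,0,0,-6.5,8.2,-4.2,1]
    - [0,0,0,-6.9,8.74,-4.2,1]
    - [0,0,0,-6.9,8.74,-4.2,1]
    - [0,0,0,-6.9,8.74,-4.2,1]
    - [0,0,0,-6.9,8.74,-4.2,1]

```text
time_s: 8.17
position: [0.6259, -0.0422, 0.1763]
tcp_rot: [[-0.999, 0.035, -0.002], [0.035, 0.999, -0.0], [0.001, -0.0, -1.0]]
force: [-0.5, -0.4, 0.7]
opening: 0.998
grasp_force: 0.0
```

```bash
python3 - <<'E'
from h import *
from rig import *
rows((.627,-.042,.058,178))
s=read_state(); c=wcam(optics.capture("wrist"),s); np.savez("pics/w2.npz",**c)
cv2.imwrite("pics/w2.png",c["image"])
print(rim(c,"red",.012,.038,(.567,.052)))
E
```

```text
[-0.0, -0.02, 0.0] [-0.04, 0.01, 3.94]
(array([0.56615156, 0.0520798 ]), 221)
```

View pics/w2.png

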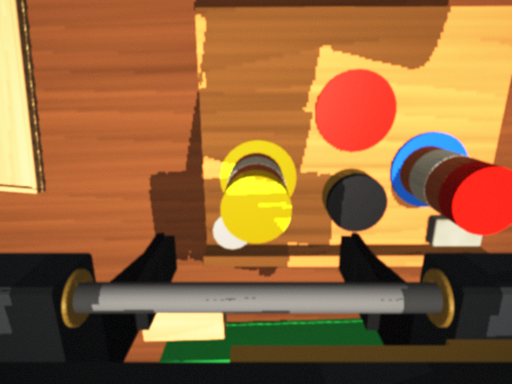

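Yellow's lid at (256,209) is centred between the fingers, the tin is at (356,200), and the red coaster is fully visible at (356,110). I descend on yellow.

send_rows:
  commands:
    - [0,0,0,-0.03,0,0.6,1]
    - [0,0,0,-0.03,0,1.5,1]
    - [0,0,0,-0.03,0,2.4,1]
    - [0,0,0,-0.03,0,3.2,1]
    - [0,0,0,-0.03,0,3.7,1]
    - [0,0,0,-0.03,0,3.94,1]
    - [0,0,0,-0.03,0,3.94,1]
    - [0,0,0,-0.03,0,3.94,0.5]
    - [0,0,0,-0.03,0,3.94,0.2]
    - [0,0,0,-0.03,0,3.94,0]
    - [0,0,0,-0.03,0,3.94,0]
    - [0,0,0,-0.03,0,3.94,0]
    - [0,0,0,-0.03,0,3.94,0]

```text
time_s: 9.3
position: [0.628, -0.0419, 0.0591]
tcp_rot: [[-0.999, 0.035, 0.001], [0.035, 0.999, -0.0], [-0.001, -0.0, -1.0]]
force: [-0.4, -2.6, 1.9]
opening: 0.63
grasp_force: 2.1
```

```bash
python3 - <<'E'
from h import *
from rig import *
s=read_state(); print(s["position"],s["force"],s["opening"])
c=dict(np.load("pics/w2.npz")); print(rim(c,"yellow",.107,.026,(.627,-.042)),rim(c,"blue",.012,.038,(.627,.128)),rim(c,"red",.107,.026,(.622,.126)),back(c,(356,200),.038))
rows((.627,-.042,.19,178),(.49,-.308,.19,178),(.49,-.308,.0518,178))
E
```

```text
[ 0.62797955 -0.0419178   0.05909414] [-0.44346879 -2.62053265  1.86110837] 0.6298494779588093
(array([ 0.62620271, -0.04301462]), 143) (array([0.6243254 , 0.12940616]), 138) (array([0.62206471, 0.11514741]), 182) [0.64506593 0.04975721]
[-0.0, 0.01, 0.0] [0.03, -0.01, -4.36]
[-0.0, 0.01, 0.0] [4.29, -9.03, -4.36]
[-0.0, 0.01, 0.0] [4.29, -9.02, 0.24]
```

send_rows:
  commands:
    - [0,0,0,0,0,0,0]
    - [0,0,0,0,0,0,0]
    - [0,0,0,0,0,-0.3,0]
    - [0,0,0,0,0,-1,0]
    - [0,0,0,0,0,-2,0]
    - [0,0,0,0,0,-3,0]
    - [0,0,0,0.1,-0.2,-3.9,0]
    - [0,0,0,0.3,-0.7,-4.3,0]
    - [0,0,0,0.7,-1.4,-4.4,0]
    - [0,0,0,1.1,-2.3,-4.4,0]
    - [0,0,0,1.5,-3.2,-4.4,0]
    - [0,0,0,1.9,-4.1,-4.4,0]
    - [0,0,0,2.4,-5,-4.4,0]
    - [0,0,0,2.8,-5.9,-4.4,0]
    - [0,0,0,3.2,-6.8,-4.4,0]
    - [0,0,0,3.6,-7.7,-4.4,0]
    - [0,0,0,4,-8.5,-4.4,0]
    - [0,0,0,4.2,-8.9,-4.3,0]
    - [0,0,0,4.29,-9.03,-4,0]

```text
time_s: 10.88
position: [0.4893, -0.3105, 0.1791]
tcp_rot: [[-0.999, 0.038, 0.002], [0.038, 0.999, -0.002], [-0.002, -0.002, -1.0]]
force: [0.7, -0.8, -2.8]
opening: 0.59
grasp_force: 30.0
```

send_rows:
  commands:
    - [0,0,0,0,0,0.5,0]
    - [0,0,0,0,0,1.2,0]
    - [0,0,0,0,0,2,0]
    - [0,0,0,0,0,2.7,0]
    - [0,0,0,0,0,3.3,0]
    - [0,0,0,0,0,3.7,0]
    - [0,0,0,0,0,3.9,0]
    - [0,0,0,0,0,4,0]
    - [0,0,0,0,0,4.06,0]
    - [0,0,0,0,0,4.12,0]
    - [0,0,0,0,0,4.15,0]
    - [0,0,0,0,0,4.15,0]

```text
time_s: 11.88
position: [0.49, -0.3084, 0.0546]
tcp_rot: [[-0.999, 0.035, 0.001], [0.035, 0.999, -0.001], [-0.001, -0.001, -1.0]]
force: [-0.8, -0.2, -3.7]
opening: 0.591
grasp_force: 30.0
```

send_rows:
  commands:
    - [0,0,0,0,0,0.03,0]
    - [0,0,0,0,0,0.06,0]
    - [0,0,0,0,0,0.09,0]
    - [0,0,0,0,0,0.11,0]
    - [0,0,0,0,0,0.11,0]

```text
time_s: 12.3
position: [0.4898, -0.3084, 0.052]
tcp_rot: [[-0.999, 0.035, 0.001], [0.035, 0.999, -0.001], [-0.001, -0.001, -1.0]]
force: [-1.5, 1.1, 4.5]
opening: 0.59
grasp_force: 30.0
```

```bash
python3 - <<'E'
from h import *
rows((.49,-.308,.19,178),(.622,.126,.18,178))
E
```

```text
[-0.01, 0.01, -0.0] [-0.01, 0.01, -4.6]
[-0.01, 0.01, -0.0] [-3.9, 14.62, -4.27]
```

send_rows:
  commands:
    - [0,0,0,0,0,0.05,0.7]
    - [0,0,0,0,0,0.05,1]
    - [0,0,0,0,0,0.05,1]
    - [0,0,0,0,0,-0.3,1]
    - [0,0,0,0,0,-1.2,1]
    - [0,0,0,0,0,-2.4,1]
    - [0,0,0,0,0,-3.4,1]
    - [0,0,0,-0.1,0.5,-4,1]
    - [0,0,0,-0.4,1.6,-4.27,1]
    - [0,0,0,-0.8,3,-4.27,1]
    - [0,0,0,-1.2,4.4,-4.27,1]
    - [0,0,0,-1.6,5.8,-4.27,1]
    - [0,0,0,-2,7.2,-4.27,1]
    - [0,0,0,-2.4,8.6,-4.27,1]
    - [0,0,0,-2.8,10,-4.27,1]
    - [0,0,0,-3.2,11.4,-4.27,1]
    - [0,0,0,-3.5,12.8,-4.27,1]
    - [0,0,0,-3.8,14,-4.27,1]
    - [0,0,0,-3.9,14.62,-4.27,1]
    - [0,0,0,-3.9,14.62,-4.27,1]

```text
time_s: 13.97
position: [0.6228, 0.1323, 0.1796]
tcp_rot: [[-1.0, 0.029, 0.003], [0.029, 1.0, 0.003], [-0.003, 0.003, -1.0]]
force: [-0.1, 0.1, 0.2]
opening: 0.999
grasp_force: 0.0
```

send_rows:
  commands:
    - [0,0,0,0,0,0,1]
    - [0,0,0,0,0,0,1]

```text
time_s: 14.13
position: [0.6215, 0.1258, 0.179]
tcp_rot: [[-0.999, 0.034, -0.0], [0.034, 0.999, -0.001], [0.0, -0.001, -1.0]]
force: [-0.4, 0.3, 0.5]
opening: 0.998
grasp_force: 0.0
```

```bash
python3 - <<'E'
from h import *
from rig import *
s=read_state(); c=wcam(optics.capture("wrist"),s); np.savez("pics/w3.npz",**c)
cv2.imwrite("pics/w3.png",c["image"])
print(s["position"],rim(c,"red",.107,.026,(.622,.126)),rim(c,"blue",.012,.038,(.627,.128)),rim(c,"yellow",.012,.038,(.627,-.042)),rim(c,"red",.012,.038,(.567,.052)))
rows((.622,.126,.058,178))
E
```

```text
[0.62145163 0.12580516 0.17902495] (array([0.62434164, 0.12509353]), 206) (array([0.62676251, 0.12807714]), 135) (array([ 0.62701911, -0.04158805]), 210) (array([0.56573232, 0.05292335]), 220)
[-0.01, -0.0, -0.01] [-0.02, 0.03, 4.03]
```

View pics/w3.png

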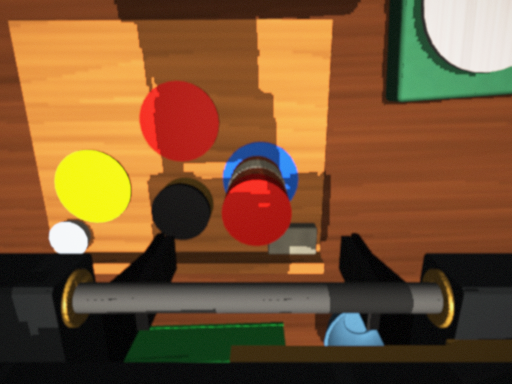

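The red lid at (256,210) is centred between the fingers, the red and yellow coasters are bare, and the tin is at (181,209).

send_rows:
  commands:
    - [0,0,0,-0.09,0,0.6,1]
    - [0,0,0,-0.09,0,1.5,1]
    - [0,0,0,-0.09,0,2.4,1]
    - [0,0,0,-0.09,0,3.2,1]
    - [0,0,0,-0.09,0,3.8,1]
    - [0,0,0,-0.09,0,4.03,1]
    - [0,0,0,-0.09,0,4.03,1]
    - [0,0,0,-0.09,0,4.03,0.5]
    - [0,0,0,-0.09,0,4.03,0.2]
    - [0,0,0,-0.09,0,4.03,0]
    - [0,0,0,-0.09,0,4.03,0]
    - [0,0,0,-0.09,0,4.03,0]
    - [0,0,0,-0.09,0,4.03,0]
    - [0,0,0,-0.09,0,4.03,0]
    - [0,0,0,-0.09,0,4.03,0]

```text
time_s: 15.43
position: [0.6248, 0.126, 0.0584]
tcp_rot: [[-0.999, 0.035, 0.001], [0.035, 0.999, -0.0], [-0.001, -0.0, -1.0]]
force: [-0.4, -0.9, 3.3]
opening: 0.593
grasp_force: 30.0
```

```bash
python3 - <<'E'
from h import *
rows((.5694,-.318,.19,178))
E
```

```text
[-0.0, 0.01, 0.0] [1.33, -14.86, -4.39]
```

send_rows:
  commands:
    - [0,0,0,0,0,-0.3,0]
    - [0,0,0,0,0,-1,0]
    - [0,0,0,0,0,-2,0]
    - [0,0,0,0,0,-3,0]
    - [0,0,0,0,-0.2,-3.9,0]
    - [0,0,0,0.1,-0.7,-4.3,0]
    - [0,0,0,0.1,-1.6,-4.4,0]
    - [0,0,0,0.2,-2.6,-4.4,0]
    - [0,0,0,0.3,-3.7,-4.4,0]
    - [0,0,0,0.4,-4.8,-4.4,0]
    - [0,0,0,0.5,-5.9,-4.4,0]
    - [0,0,0,0.6,-7,-4.4,0]
    - [0,0,0,0.7,-8.1,-4.4,0]
    - [0,0,0,0.8,-9.2,-4.4,0]
    - [0,0,0,0.9,-10.3,-4.4,0]
    - [0,0,0,1,-11.4,-4.4,0]
    - [0,0,0,1.1,-12.5,-4.4,0]
    - [0,0,0,1.2,-13.5,-4.4,0]
    - [0,0,0,1.3,-14.4,-4.4,0]
    - [0,0,0,1.33,-14.86,-4.4,0]

```text
time_s: 17.1
position: [0.567, -0.3221, 0.1888]
tcp_rot: [[-0.999, 0.038, -0.002], [0.038, 0.999, -0.001], [0.002, -0.001, -1.0]]
force: [0.3, 0.3, -2.7]
opening: 0.591
grasp_force: 30.0
```

send_rows:
  commands:
    - [0,0,0,0,0,0.1,0]
    - [0,0,0,0,0,0.5,0]
    - [0,0,0,0,0,1.2,0]
    - [0,0,0,0,0,2,0]
    - [0,0,0,0,0,2.8,0]
    - [0,0,0,0,0,3.5,0]
    - [0,0,0,0,0,4,0]
    - [0,0,0,0,0,4.3,0]
    - [0,0,0,0,0,4.42,0]
    - [0,0,0,0,0,4.5,0]
    - [0,0,0,0,0,4.53,0]
    - [0,0,0,0,0,4.53,0]

```text
time_s: 18.1
position: [0.5697, -0.3181, 0.0547]
tcp_rot: [[-0.999, 0.034, 0.001], [0.034, 0.999, -0.001], [-0.001, -0.001, -1.0]]
force: [-0.1, 0.8, -2.1]
opening: 0.595
grasp_force: 30.0
```

send_rows:
  commands:
    - [0,0,0,0,0,0.03,0]
    - [0,0,0,0,0,0.06,0]
    - [0,0,0,0,0,0.09,0]
    - [0,0,0,0,0,0.12,0]
    - [0,0,0,0,0,0.12,0]

```text
time_s: 18.52
position: [0.5693, -0.3185, 0.0514]
tcp_rot: [[-0.999, 0.035, 0.001], [0.035, 0.999, -0.001], [-0.001, -0.001, -1.0]]
force: [-0.8, 1.0, 3.9]
opening: 0.591
grasp_force: 30.0
```

```bash
python3 - <<'E'
from h import *
rows((.645,.051,.18,178))
E
```

```text
[-0.01, 0.01, -0.0] [-2.09, 12.39, -4.29]
```

send_rows:
  commands:
    - [0,0,0,0,0,0.05,0.7]
    - [0,0,0,0,0,0.05,1]
    - [0,0,0,0,0,0.05,1]
    - [0,0,0,0,0,-0.3,1]
    - [0,0,0,0,0,-1.2,1]
    - [0,0,0,0,0,-2.4,1]
    - [0,0,0,0,0,-3.4,1]
    - [0,0,0,-0.1,0.5,-4,1]
    - [0,0,0,-0.3,1.6,-4.29,1]
    - [0,0,0,-0.5,2.9,-4.29,1]
    - [0,0,0,-0.7,4.2,-4.29,1]
    - [0,0,0,-0.9,5.5,-4.29,1]
    - [0,0,0,-1.1,6.8,-4.29,1]
    - [0,0,0,-1.4,8.1,-4.29,1]
    - [0,0,0,-1.6,9.4,-4.29,1]
    - [0,0,0,-1.8,10.7,-4.29,1]
    - [0,0,0,-2,11.8,-4.29,1]
    - [0,0,0,-2.09,12.39,-4.29,1]
    - [0,0,0,-2.09,12.39,-4.29,1]
    - [0,0,0,-2.09,12.39,-4.29,1]

```text
time_s: 20.18
position: [0.6447, 0.0523, 0.1796]
tcp_rot: [[-0.999, 0.032, 0.001], [0.032, 0.999, -0.001], [-0.001, -0.001, -1.0]]
force: [-0.6, -1.1, -0.4]
opening: 0.997
grasp_force: 0.0
```

send_rows:
  commands:
    - [0,0,0,0,0,0,1]
    - [0,0,0,0,0,0,1]

```text
time_s: 20.35
position: [0.6446, 0.0497, 0.1793]
tcp_rot: [[-0.999, 0.036, -0.0], [0.036, 0.999, -0.0], [0.0, -0.0, -1.0]]
force: [0.0, -0.7, 0.6]
opening: 1.004
grasp_force: 0.0
```

```bash
python3 - <<'E'
from h import *
from rig import *
s=read_state(); c=wcam(optics.capture("wrist"),s); np.savez("pics/w4.npz",**c)
cv2.imwrite("pics/w4.png",c["image"])
print(s["position"],rim(c,"blue",.012,.038,(.627,.128)),rim(c,"yellow",.012,.038,(.627,-.042)),rim(c,"red",.012,.038,(.567,.052)))
m=c["image"].max(2)<45; uv,a=blob(m,(256,210)); print(uv,a,locate(c,uv,.028,.0279,.038))
E
```

```text
[0.64459919 0.04970087 0.17925815] (array([0.6236283 , 0.12953411]), 62) (array([ 0.62649768, -0.04249987]), 215) (array([0.56591188, 0.05206267]), 229)
[260.93352113 189.93183099] 1775 [0.65350831 0.05289999]
```

View pics/w4.png

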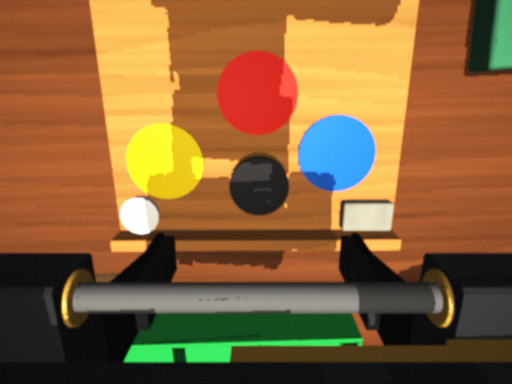

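All three coasters are bare and fully seen: red (258,93), yellow (165,161), blue (337,152). The tin's lid is at about (260,186), between the fingers. The tin's neighbours leave room for the fingers.

```bash
python3 - <<'E'
from h import *
c=dict(np.load("pics/w4.npz"))
h=hsv(c); print(h[152,337],h[152,365],back(c,(260,186),.038))
m=(h[...,0]>103)&(h[...,0]<125)&(h[...,1]>120); uv,a=blob(m,(337,152)); print("blue",uv,a,back(c,uv,.012))
for k,s in (("red",(258,93)),("yellow",(165,161))):
    uv,a=blob(cmask(c,k),s); print(k,uv,a,back(c,uv,.012))
g=cv2.GaussianBlur(c["image"].max(2),(3,3),0)
ci=cv2.HoughCircles(g[130:240,200:320],cv2.HOUGH_GRADIENT,1,20,param1=80,param2=12,minRadius=25,maxRadius=34); print(ci)
rows((.6535,.0525,.05,178),(.6535,.0525,.017,178))
E
```

```text
[103 192 254] [103 199 253] [0.64796192 0.05218584]
blue [255.18472249 191.53765705] 195634 [0.6609742  0.04701989]
red [256.58357771  92.46744868] 5115 [0.5644939 0.0521064]
yellow [163.52135076 160.26318083] 4590 [ 0.62527244 -0.04245301]
[[[58.5 56.5 28.8]]]
[-0.0, -0.0, -0.02] [-0.29, 0.11, 4.31]
[-0.0, -0.0, -0.02] [-0.29, 0.11, 5.41]
```

send_rows:
  commands:
    - [0,0,0,-0.11,0.05,0.6,1]
    - [0,0,0,-0.11,0.05,1.6,1]
    - [0,0,0,-0.11,0.05,2.7,1]
    - [0,0,0,-0.11,0.05,3.7,1]
    - [0,0,0,-0.11,0.05,4.5,1]
    - [0,0,0,-0.11,0.05,5,1]
    - [0,0,0,-0.11,0.05,5.25,1]
    - [0,0,0,-0.11,0.05,5.4,1]
    - [0,0,0,-0.11,0.05,5.4,1]
    - [0,0,0,-0.11,0.05,5.4,0.5]
    - [0,0,0,-0.11,0.05,5.4,0.2]
    - [0,0,0,-0.11,0.05,5.4,0]
    - [0,0,0,-0.11,0.05,5.4,0]
    - [0,0,0,-0.11,0.05,5.4,0]
    - [0,0,0,-0.11,0.05,5.4,0]
    - [0,0,0,-0.11,0.05,5.4,0]

```text
time_s: 21.73
position: [0.6484, 0.0525, 0.0176]
tcp_rot: [[-0.999, 0.035, 0.001], [0.035, 0.999, -0.0], [-0.001, -0.0, -1.0]]
force: [-1.2, 0.6, 1.7]
opening: 0.631
grasp_force: 30.0
```

```bash
sed -i 's/"blue":(H>105)/"blue":(H>98)/' h.py; python3 - <<'E'
from h import *
from rig import *
s=read_state(); print(s["position"],s["force"],s["opening"])
c=dict(np.load("pics/w4.npz")); print("blue",rim(c,"blue",.012,.038,(.627,.128)))
rows((.648,.0515,.15,178),(.4745,.3134,.15,178))
E
```

```text
[0.64835685 0.05247861 0.01764018] [-1.17088967  0.59159585  1.68123307] 0.6305240975475292
blue (array([0.62545042, 0.12803744]), 208)
[-0.0, 0.01, 0.0] [0.01, -0.03, -4.41]
[-0.0, 0.01, 0.0] [6.09, 8.49, -4.42]
```

send_rows:
  commands:
    - [0,0,0,0,0,-0.2,0]
    - [0,0,0,0,0,-0.8,0]
    - [0,0,0,0,0,-1.7,0]
    - [0,0,0,0.1,0.1,-2.7,0]
    - [0,0,0,0.3,0.4,-3.6,0]
    - [0,0,0,0.7,0.9,-4.2,0]
    - [0,0,0,1.2,1.6,-4.4,0]
    - [0,0,0,1.7,2.4,-4.4,0]
    - [0,0,0,2.3,3.2,-4.4,0]
    - [0,0,0,2.9,4,-4.4,0]
    - [0,0,0,3.5,4.8,-4.4,0]
    - [0,0,0,4,5.6,-4.4,0]
    - [0,0,0,4.6,6.4,-4.4,0]
    - [0,0,0,5.2,7.2,-4.4,0]
    - [0,0,0,5.7,7.9,-4.4,0]
    - [0,0,0,5.95,8.3,-4.4,0]
    - [0,0,0,6.05,8.47,-4.4,0]
    - [0,0,0,6.05,8.47,-4.4,0]
    - [0,0,0,6.05,8.47,-4.4,0]

```text
time_s: 23.32
position: [0.4758, 0.3126, 0.1491]
tcp_rot: [[-0.999, 0.034, 0.0], [0.034, 0.999, -0.0], [-0.0, -0.0, -1.0]]
force: [-0.0, -0.4, -0.5]
opening: 0.635
grasp_force: 30.0
```

```bash
cat >> h.py <<'E'
def ringfit(c,m,z,r,g):
    cs=cv2.findContours(m.astype(np.uint8),cv2.RETR_EXTERNAL,cv2.CHAIN_APPROX_NONE)[0]
    P=np.array([back(c,q[0]+0.0,z) for k in cs if len(k)>15 for q in k]); p=np.array(g,float)
    for t in (.012,.006,.004):
        S=P[abs(np.hypot(*(P-p).T)-r)<t]; p=least_squares(lambda v:np.hypot(*(S-v).T)-r,p,loss="soft_l1",f_scale=.001).x
    return p,len(S)
E
python3 - <<'E'
from h import *
from rig import *
s=read_state(); c=wcam(optics.capture("wrist"),s); cv2.imwrite("pics/w5.png",c["image"])
h=hsv(c); m=(h[...,1]<60)&(h[...,2]>110); print(s["position"],s["opening"],ringfit(c,m,.05,.055,(.4755,.313)))
for n in("w1","w3"):
    c=dict(np.load(f"pics/{n}.npz")); h=hsv(c); m=(h[...,1]<60)&(h[...,2]>110); print(n,ringfit(c,m,.05,.055,(.4755,.313)))
E
```

```text
[0.47584924 0.31259607 0.14910946] 0.6352211868354769 (array([0.47599685, 0.31345446]), 286)
w1 (array([0.476503  , 0.31326123]), 242)
w3 (array([0.4766017 , 0.31364295]), 136)
```

View pics/w5.png

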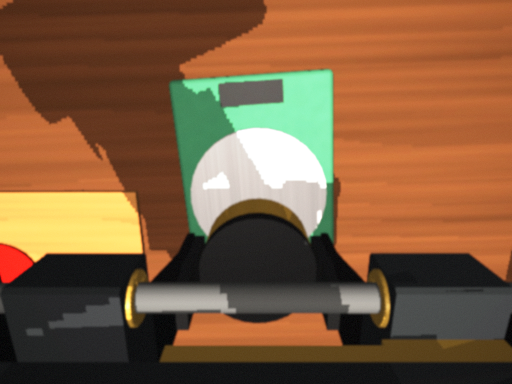

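The tin is held level over the pan, its lid centre at about (258,263); the pan's disc is centred near (258,192).

```bash
python3 - <<'E'
from h import *
from rig import *
s=read_state(); c=wcam(optics.capture("wrist"),s); print(back(c,(258,263),.1695), s["position"])
rows((.476,.3134,.0596,178))
E
```

```text
[0.47140511 0.31277313] [0.47618557 0.31218721 0.14906462]
[-0.0, 0.0, -0.01] [0.01, 0.05, 2.98]
```

send_rows:
  commands:
    - [0,0,0,-0.02,0.02,0.3,0]
    - [0,0,0,-0.06,0.03,0.9,0]
    - [0,0,0,-0.06,0.03,1.6,0]
    - [0,0,0,-0.06,0.03,2.2,0]
    - [0,0,0,-0.06,0.03,2.6,0]
    - [0,0,0,-0.06,0.03,2.75,0]
    - [0,0,0,-0.06,0.03,2.82,0]
    - [0,0,0,-0.06,0.03,2.87,0]
    - [0,0,0,-0.06,0.03,2.87,0]
    - [0,0,0,-0.06,0.03,2.87,0]

```text
time_s: 24.25
position: [0.478, 0.3138, 0.0636]
tcp_rot: [[-0.999, 0.035, 0.001], [0.035, 0.999, 0.001], [-0.001, 0.001, -1.0]]
force: [-0.1, -0.4, -2.3]
opening: 0.639
grasp_force: 30.0
```

send_rows:
  commands:
    - [0,0,0,0,0,0.04,0]
    - [0,0,0,0,0,0.07,0]
    - [0,0,0,0,0,0.1,0]
    - [0,0,0,0,0,0.13,0]
    - [0,0,0,0,0,0.13,0]
    - [0,0,0,0,0,0.13,0]

```text
time_s: 24.75
position: [0.4775, 0.3138, 0.0596]
tcp_rot: [[-0.999, 0.035, 0.0], [0.035, 0.999, 0.0], [-0.0, 0.0, -1.0]]
force: [-0.5, -0.6, 4.1]
opening: 0.637
grasp_force: 30.0
```

send_rows:
  commands:
    - [0,0,0,0,0,0,0.8]
    - [0,0,0,0,0,0,1]
    - [0,0,0,0,0,0,1]
    - [0,0,0,0,0,0,1]
    - [0,0,0,0,0,-0.4,1]
    - [0,0,0,0,0,-1.4,1]
    - [0,0,0,0,0,-2.6,1]
    - [0,0,0,0,0,-3.6,1]
    - [0,0,0,0,0,-4,1]
    - [0,0,0,0,0,-4,1]
    - [0,0,0,0,0,-4,1]
    - [0,0,0,0,0,-4,1]

```text
time_s: 25.75
position: [0.4764, 0.3133, 0.1783]
tcp_rot: [[-0.999, 0.035, -0.002], [0.035, 0.999, -0.001], [0.002, -0.001, -1.0]]
force: [0.7, 1.0, -1.0]
opening: 1.0
grasp_force: 0.0
```

```bash
python3 - <<'E'
from h import *
from rig import *
s=read_state(); c=wcam(optics.capture("wrist"),s); np.savez("pics/w6.npz",**c); cv2.imwrite("pics/w6.png",c["image"])
h=hsv(c); m=(h[...,1]<60)&(h[...,2]>110); print(s["position"],ringfit(c,m,.05,.055,(.476,.3135)))
rows((.418,-.23,.22,178))
E
```

```text
[0.47642309 0.31328395 0.17825748] (array([0.4761925, 0.3134494]), 344)
[-0.02, -0.03, -0.0] [1.31, -18.16, -1.38]
```

View pics/w6.png

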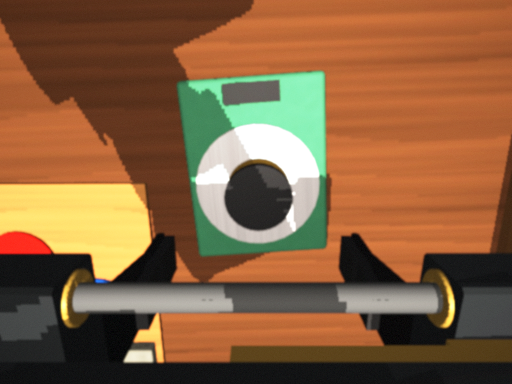

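send_rows:
  commands:
    - [0,0,0,0,-0.5,-0.1,1]
    - [0,0,0,-0.1,-1.7,-0.3,1]
    - [0,0,0,-0.2,-3,-0.4,1]
    - [0,0,0,-0.3,-4.3,-0.4,1]
    - [0,0,0,-0.3,-5.6,-0.4,1]
    - [0,0,0,-0.4,-6.9,-0.4,1]
    - [0,0,0,-0.5,-8.2,-0.4,1]
    - [0,0,0,-0.6,-9.5,-0.4,1]
    - [0,0,0,-0.6,-10.8,-0.4,1]
    - [0,0,0,-0.7,-12.1,-0.4,1]
    - [0,0,0,-0.8,-13.4,-0.4,1]
    - [0,0,0,-0.9,-14.7,-0.4,1]
    - [0,0,0,-0.9,-16,-0.4,1]
    - [0,0,0,-1,-17.3,-0.4,1]
    - [0,0,0,-1.1,-18.6,-0.4,1]
    - [0,0,0,-1.15,-19.7,-0.4,1]
    - [0,0,0,-1.18,-20.5,-0.4,1]
    - [0,0,0,-1.18,-20.7,-0.4,1]
    - [0,0,0,-1.18,-20.7,-0.4,1]
    - [0,0,0,-1.18,-20.7,-0.4,1]

```text
time_s: 27.47
position: [0.4897, -0.3072, 0.19]
tcp_rot: [[-0.999, 0.036, -0.002], [0.036, 0.999, 0.003], [0.003, 0.003, -1.0]]
force: [0.2, 1.1, 0.2]
opening: 1.003
grasp_force: 0.0
```

send_rows:
  commands:
    - [0,0,0,0,0,0,1]
    - [0,0,0,0,0,0,1]
    - [0,0,0,0,0,0,1]

```text
time_s: 27.72
position: [0.4911, -0.3066, 0.1911]
tcp_rot: [[-0.999, 0.033, -0.001], [0.033, 0.999, 0.001], [0.001, 0.001, -1.0]]
force: [-0.2, -0.6, 0.7]
opening: 1.0
grasp_force: 0.0
```

```bash
python3 - <<'E'
from h import *
from rig import *
c=dict(np.load("pics/w6.npz")); print("tin",back(c,(258,197),.08))
s=read_state(); c=wcam(optics.capture("wrist"),s); np.savez("pics/w7.npz",**c); cv2.imwrite("pics/w7.png",c["image"])
print(s["position"],"y",rim(c,"yellow",.1,.026,(.49,-.308)),"b",rim(c,"blue",.1,.026,(.411,-.297)))
rows((.49,-.308,.052,178))
E
```

```text
tin [0.47665232 0.31389252]
[ 0.49106392 -0.30656102  0.19105022] y (array([ 0.48873949, -0.30793708]), 183) b (array([ 0.40875803, -0.2962662 ]), 200)
[0.0, -0.0, 0.02] [0.04, -0.04, 4.64]
```

View pics/w7.png

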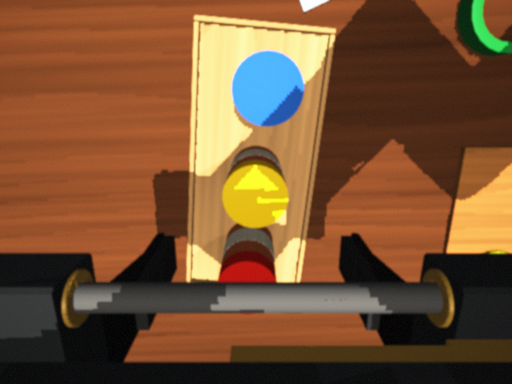

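The tin sits within 1 mm of the pan's centre. All three jars stand upright in the tray, yellow's lid at (255,195). I pick yellow.

send_rows:
  commands:
    - [0,0,0,0.06,-0.04,0.6,1]
    - [0,0,0,0.06,-0.04,1.6,1]
    - [0,0,0,0.06,-0.04,2.6,1]
    - [0,0,0,0.06,-0.04,3.5,1]
    - [0,0,0,0.06,-0.04,4.2,1]
    - [0,0,0,0.06,-0.04,4.5,1]
    - [0,0,0,0.06,-0.04,4.62,1]
    - [0,0,0,0.06,-0.04,4.62,1]
    - [0,0,0,0.06,-0.04,4.62,0.5]
    - [0,0,0,0.06,-0.04,4.62,0.2]
    - [0,0,0,0.06,-0.04,4.62,0]
    - [0,0,0,0.06,-0.04,4.62,0]
    - [0,0,0,0.06,-0.04,4.62,0]
    - [0,0,0,0.06,-0.04,4.62,0]
    - [0,0,0,0.06,-0.04,4.62,0]
    - [0,0,0,0.06,-0.04,4.62,0]

```text
time_s: 29.1
position: [0.4893, -0.3092, 0.0528]
tcp_rot: [[-0.999, 0.035, 0.0], [0.035, 0.999, 0.0], [-0.0, 0.0, -1.0]]
force: [0.2, 1.2, 2.6]
opening: 0.587
grasp_force: 30.0
```

```bash
python3 - <<'E'
from h import *
rows((.4895,-.308,.19,178),(.6268,-.042,.19,178))
E
```

```text
[0.0, 0.0, -0.0] [-0.01, 0.04, -4.57]
[0.0, 0.0, -0.0] [-4.27, 9.06, -4.57]
```

send_rows:
  commands:
    - [0,0,0,0,0,-0.3,0]
    - [0,0,0,0,0,-1,0]
    - [0,0,0,0,0,-2,0]
    - [0,0,0,0,0,-3,0]
    - [0,0,0,-0.1,0.2,-3.9,0]
    - [0,0,0,-0.3,0.7,-4.4,0]
    - [0,0,0,-0.7,1.5,-4.57,0]
    - [0,0,0,-1.1,2.4,-4.57,0]
    - [0,0,0,-1.6,3.3,-4.57,0]
    - [0,0,0,-2,4.2,-4.57,0]
    - [0,0,0,-2.4,5.1,-4.57,0]
    - [0,0,0,-2.8,6,-4.57,0]
    - [0,0,0,-3.2,6.9,-4.57,0]
    - [0,0,0,-3.6,7.7,-4.57,0]
    - [0,0,0,-4,8.5,-4.57,0]
    - [0,0,0,-4.2,8.9,-4.57,0]
    - [0,0,0,-4.27,9.06,-4.5,0]
    - [0,0,0,-4.27,9.06,-4.2,0]
    - [0,0,0,-4.27,9.06,-3.7,0]
    - [0,0,0,-4.27,9.06,-3.2,0]

```text
time_s: 30.77
position: [0.626, -0.0437, 0.1477]
tcp_rot: [[-0.999, 0.036, -0.001], [0.036, 0.999, -0.001], [0.0, -0.001, -1.0]]
force: [-0.2, 0.2, -4.6]
opening: 0.593
grasp_force: 30.0
```

send_rows:
  commands:
    - [0,0,0,0,0,0.6,0]
    - [0,0,0,0,0,1.2,0]
    - [0,0,0,0,0,1.8,0]
    - [0,0,0,0,0,2.3,0]
    - [0,0,0,0,0,2.6,0]
    - [0,0,0,0,0,2.8,0]
    - [0,0,0,0,0,2.87,0]
    - [0,0,0,0,0,2.87,0]
    - [0,0,0,0,0,2.87,0]
    - [0,0,0,0,0,2.87,0]

```text
time_s: 31.6
position: [0.6275, -0.0424, 0.0634]
tcp_rot: [[-0.999, 0.035, 0.002], [0.035, 0.999, -0.001], [-0.002, -0.001, -1.0]]
force: [-0.6, 0.5, -3.4]
opening: 0.596
grasp_force: 30.0
```

```bash
python3 - <<'E'
from h import *
rows((.6268,-.042,.0598,178))
E
```

```text
[-0.01, 0.02, 0.0] [0.02, 0.01, 0.12]
```

send_rows:
  commands:
    - [0,0,0,0.01,0.01,0.04,0]
    - [0,0,0,0.01,0.01,0.07,0]
    - [0,0,0,0.01,0.01,0.1,0]
    - [0,0,0,0.01,0.01,0.12,0]
    - [0,0,0,0.01,0.01,0.13,0]
    - [0,0,0,0.01,0.01,0.13,0]

```text
time_s: 32.1
position: [0.6267, -0.0417, 0.0598]
tcp_rot: [[-0.999, 0.035, 0.001], [0.035, 0.999, -0.0], [-0.001, -0.0, -1.0]]
force: [-0.3, 0.8, 4.8]
opening: 0.593
grasp_force: 30.0
```

```bash
python3 - <<'E'
from h import *
rows((.627,-.042,.19,178),(.4095,-.2965,.19,178))
E
```

```text
[-0.0, 0.01, 0.0] [-0.01, -0.01, -4.34]
[-0.0, 0.01, 0.0] [6.94, -8.74, -4.34]
```

Contact felt. Release, rise, and go back for blue.

send_rows:
  commands:
    - [0,0,0,0,0,0,0.7]
    - [0,0,0,0,0,0,1]
    - [0,0,0,0,0,0,1]
    - [0,0,0,0,0,-0.4,1]
    - [0,0,0,0,0,-1.3,1]
    - [0,0,0,0,0,-2.5,1]
    - [0,0,0,0,0,-3.5,1]
    - [0,0,0,0.3,-0.4,-4.1,1]
    - [0,0,0,1,-1.3,-4.34,1]
    - [0,0,0,1.8,-2.3,-4.34,1]
    - [0,0,0,2.6,-3.3,-4.34,1]
    - [0,0,0,3.4,-4.3,-4.34,1]
    - [0,0,0,4.2,-5.3,-4.34,1]
    - [0,0,0,5,-6.3,-4.34,1]
    - [0,0,0,5.8,-7.3,-4.34,1]
    - [0,0,0,6.5,-8.2,-4.34,1]
    - [0,0,0,6.94,-8.74,-4.34,1]
    - [0,0,0,6.94,-8.74,-4.34,1]
    - [0,0,0,6.94,-8.74,-4.34,1]
    - [0,0,0,6.94,-8.74,-4.34,1]

```text
time_s: 33.77
position: [0.4096, -0.2962, 0.1891]
tcp_rot: [[-0.999, 0.035, 0.001], [0.035, 0.999, 0.0], [-0.001, 0.0, -1.0]]
force: [-0.3, 0.3, -0.2]
opening: 0.999
grasp_force: 0.0
```

```bash
python3 - <<'E'
from h import *
from rig import *
s=read_state(); c=wcam(optics.capture("wrist"),s)
print(s["position"],"b",rim(c,"blue",.1,.026,(.41,-.297)))
rows((.41,-.2965,.052,178))
E
```

```text
[ 0.40963313 -0.29620922  0.18906264] b (array([ 0.40643401, -0.29643068]), 184)
[0.0, 0.01, 0.01] [-0.0, -0.02, 4.57]
```

send_rows:
  commands:
    - [0,0,0,0.05,0,0.6,1]
    - [0,0,0,0.05,0,1.6,1]
    - [0,0,0,0.05,0,2.6,1]
    - [0,0,0,0.05,0,3.5,1]
    - [0,0,0,0.05,0,4.2,1]
    - [0,0,0,0.05,0,4.5,1]
    - [0,0,0,0.05,0,4.57,1]
    - [0,0,0,0.05,0,4.57,1]
    - [0,0,0,0.05,0,4.57,0.5]
    - [0,0,0,0.05,0,4.57,0.2]
    - [0,0,0,0.05,0,4.57,0]
    - [0,0,0,0.05,0,4.57,0]
    - [0,0,0,0.05,0,4.57,0]
    - [0,0,0,0.05,0,4.57,0]
    - [0,0,0,0.05,0,4.57,0]
    - [0,0,0,0.05,0,4.57,0]

```text
time_s: 35.15
position: [0.4078, -0.2967, 0.0519]
tcp_rot: [[-0.999, 0.035, 0.0], [0.035, 0.999, -0.0], [-0.0, -0.0, -1.0]]
force: [-0.1, 0.9, 3.0]
opening: 0.589
grasp_force: 30.0
```

```bash
python3 - <<'E'
from h import *
rows((.409,-.2965,.19,178),(.6265,.128,.19,178))
E
```

```text
[-0.0, 0.0, -0.0] [-0.04, 0.01, -4.6]
[-0.0, 0.0, -0.0] [-6.79, 14.4, -4.61]
```

send_rows:
  commands:
    - [0,0,0,0,0,-0.3,0]
    - [0,0,0,0,0,-1,0]
    - [0,0,0,0,0,-2,0]
    - [0,0,0,0,0,-3,0]
    - [0,0,0,-0.1,0.2,-3.9,0]
    - [0,0,0,-0.4,0.8,-4.4,0]
    - [0,0,0,-0.8,1.7,-4.6,0]
    - [0,0,0,-1.3,2.7,-4.6,0]
    - [0,0,0,-1.8,3.8,-4.6,0]
    - [0,0,0,-2.3,4.9,-4.6,0]
    - [0,0,0,-2.8,6,-4.6,0]
    - [0,0,0,-3.3,7.1,-4.6,0]
    - [0,0,0,-3.9,8.2,-4.6,0]
    - [0,0,0,-4.4,9.3,-4.6,0]
    - [0,0,0,-4.9,10.4,-4.6,0]
    - [0,0,0,-5.4,11.5,-4.6,0]
    - [0,0,0,-5.9,12.6,-4.6,0]
    - [0,0,0,-6.4,13.6,-4.6,0]
    - [0,0,0,-6.7,14.2,-4.6,0]
    - [0,0,0,-6.79,14.4,-4.6,0]

```text
time_s: 36.82
position: [0.627, 0.1316, 0.1891]
tcp_rot: [[-1.0, 0.032, 0.0], [0.032, 1.0, 0.001], [-0.0, 0.001, -1.0]]
force: [-0.4, 0.2, -2.8]
opening: 0.589
grasp_force: 30.0
```

send_rows:
  commands:
    - [0,0,0,0,0,0.1,0]
    - [0,0,0,0,0,0.5,0]
    - [0,0,0,0,0,1.2,0]
    - [0,0,0,0,0,2,0]
    - [0,0,0,0,0,2.8,0]
    - [0,0,0,0,0,3.5,0]
    - [0,0,0,0,0,3.9,0]
    - [0,0,0,0,0,4.15,0]
    - [0,0,0,0,0,4.24,0]
    - [0,0,0,0,0,4.28,0]
    - [0,0,0,0,0,4.28,0]
    - [0,0,0,0,0,4.28,0]

```text
time_s: 37.82
position: [0.6273, 0.128, 0.0624]
tcp_rot: [[-0.999, 0.035, 0.002], [0.035, 0.999, 0.0], [-0.002, 0.0, -1.0]]
force: [-0.6, -1.0, -2.5]
opening: 0.592
grasp_force: 30.0
```

```bash
python3 - <<'E'
from h import *
rows((.6265,.128,.0589,178))
E
```

```text
[0.0, 0.03, -0.0] [0.03, -0.0, 0.12]
```

send_rows:
  commands:
    - [0,0,0,0.02,0,0.04,0]
    - [0,0,0,0.02,0,0.07,0]
    - [0,0,0,0.02,0,0.1,0]
    - [0,0,0,0.02,0,0.12,0]
    - [0,0,0,0.02,0,0.13,0]
    - [0,0,0,0.02,0,0.13,0]

```text
time_s: 38.32
position: [0.6261, 0.1282, 0.0589]
tcp_rot: [[-0.999, 0.035, 0.001], [0.035, 0.999, -0.0], [-0.001, 0.0, -1.0]]
force: [-2.2, 1.2, 5.8]
opening: 0.591
grasp_force: 30.0
```

```bash
python3 - <<'E'
from h import *
rows((.626,.128,.19,178),(.569,-.318,.19,178))
E
```

```text
[0.0, 0.01, 0.0] [-0.0, -0.01, -4.37]
[0.0, 0.01, 0.0] [1.38, -14.93, -4.37]
```

send_rows:
  commands:
    - [0,0,0,0,0,0,0.7]
    - [0,0,0,0,0,0,1]
    - [0,0,0,0,0,0,1]
    - [0,0,0,0,0,-0.4,1]
    - [0,0,0,0,0,-1.3,1]
    - [0,0,0,0,0,-2.5,1]
    - [0,0,0,0,0,-3.5,1]
    - [0,0,0,0,-0.4,-4.1,1]
    - [0,0,0,0.1,-1.5,-4.37,1]
    - [0,0,0,0.2,-2.8,-4.37,1]
    - [0,0,0,0.3,-4.1,-4.37,1]
    - [0,0,0,0.5,-5.4,-4.37,1]
    - [0,0,0,0.6,-6.7,-4.37,1]
    - [0,0,0,0.7,-8,-4.37,1]
    - [0,0,0,0.8,-9.3,-4.37,1]
    - [0,0,0,0.9,-10.6,-4.37,1]
    - [0,0,0,1.1,-11.9,-4.37,1]
    - [0,0,0,1.2,-13.2,-4.37,1]
    - [0,0,0,1.3,-14.3,-4.37,1]
    - [0,0,0,1.38,-14.93,-4.37,1]

```text
time_s: 39.98
position: [0.5683, -0.3228, 0.1894]
tcp_rot: [[-0.999, 0.038, 0.002], [0.038, 0.999, -0.003], [-0.002, -0.003, -1.0]]
force: [-0.2, 0.4, 0.6]
opening: 0.997
grasp_force: 0.0
```

send_rows:
  commands:
    - [0,0,0,0,0,0,1]
    - [0,0,0,0,0,0,1]
    - [0,0,0,0,0,0,1]
    - [0,0,0,0,0,0,1]

```text
time_s: 40.32
position: [0.5689, -0.3165, 0.1886]
tcp_rot: [[-0.999, 0.033, -0.0], [0.033, 0.999, 0.001], [0.0, 0.001, -1.0]]
force: [-0.6, 0.5, 0.5]
opening: 1.001
grasp_force: 0.0
```

```bash
python3 - <<'E'
from h import *
from rig import *
s=read_state(); c=wcam(optics.capture("wrist"),s)
print(s["position"],"r",rim(c,"red",.1,.026,(.57,-.318)))
rows((.569,-.318,.0515,178))
E
```

```text
[ 0.56889245 -0.31649966  0.18858546] r (array([ 0.56903765, -0.31840453]), 190)
[0.01, -0.0, 0.02] [-0.0, -0.06, 4.57]
```

send_rows:
  commands:
    - [0,0,0,0,-0.05,0.6,1]
    - [0,0,0,0,-0.05,1.6,1]
    - [0,0,0,0,-0.05,2.6,1]
    - [0,0,0,0,-0.05,3.5,1]
    - [0,0,0,0,-0.05,4.2,1]
    - [0,0,0,0,-0.05,4.5,1]
    - [0,0,0,0,-0.05,4.57,1]
    - [0,0,0,0,-0.05,4.57,1]
    - [0,0,0,0,-0.05,4.57,0.5]
    - [0,0,0,0,-0.05,4.57,0.2]
    - [0,0,0,0,-0.05,4.57,0]
    - [0,0,0,0,-0.05,4.57,0]
    - [0,0,0,0,-0.05,4.57,0]
    - [0,0,0,0,-0.05,4.57,0]
    - [0,0,0,0,-0.05,4.57,0]
    - [0,0,0,0,-0.05,4.57,0]

```text
time_s: 41.7
position: [0.5687, -0.3195, 0.0516]
tcp_rot: [[-0.999, 0.035, 0.0], [0.035, 0.999, 0.0], [-0.0, 0.0, -1.0]]
force: [-0.1, 1.5, 2.3]
opening: 0.591
grasp_force: 30.0
```

```bash
python3 - <<'E'
from h import *
rows((.569,-.318,.19,178),(.566,.0522,.19,178))
E
```

```text
[0.0, 0.0, -0.0] [-0.01, 0.05, -4.61]
[0.0, 0.0, -0.0] [0.53, 12.38, -4.61]
```

send_rows:
  commands:
    - [0,0,0,0,0,-0.3,0]
    - [0,0,0,0,0,-1,0]
    - [0,0,0,0,0,-2,0]
    - [0,0,0,0,0,-3,0]
    - [0,0,0,0,0.2,-3.9,0]
    - [0,0,0,0,0.7,-4.4,0]
    - [0,0,0,0.1,1.6,-4.6,0]
    - [0,0,0,0.1,2.6,-4.6,0]
    - [0,0,0,0.2,3.6,-4.6,0]
    - [0,0,0,0.2,4.6,-4.6,0]
    - [0,0,0,0.2,5.6,-4.6,0]
    - [0,0,0,0.3,6.6,-4.6,0]
    - [0,0,0,0.3,7.6,-4.6,0]
    - [0,0,0,0.4,8.6,-4.6,0]
    - [0,0,0,0.4,9.6,-4.6,0]
    - [0,0,0,0.5,10.6,-4.6,0]
    - [0,0,0,0.5,11.5,-4.6,0]
    - [0,0,0,0.53,12.1,-4.6,0]
    - [0,0,0,0.53,12.38,-4.6,0]
    - [0,0,0,0.53,12.38,-4.6,0]

```text
time_s: 43.37
position: [0.5654, 0.0538, 0.1893]
tcp_rot: [[-0.999, 0.032, -0.0], [0.032, 0.999, 0.0], [0.0, 0.0, -1.0]]
force: [-0.5, -0.3, -1.8]
opening: 0.594
grasp_force: 30.0
```

send_rows:
  commands:
    - [0,0,0,0,0,0.1,0]
    - [0,0,0,0,0,0.5,0]
    - [0,0,0,0,0,1.2,0]
    - [0,0,0,0,0,2,0]
    - [0,0,0,0,0,2.8,0]
    - [0,0,0,0,0,3.5,0]
    - [0,0,0,0,0,3.9,0]
    - [0,0,0,0,0,4.15,0]
    - [0,0,0,0,0,4.24,0]
    - [0,0,0,0,0,4.28,0]
    - [0,0,0,0,0,4.28,0]
    - [0,0,0,0,0,4.28,0]

```text
time_s: 44.37
position: [0.5666, 0.0518, 0.0617]
tcp_rot: [[-0.999, 0.035, 0.002], [0.035, 0.999, -0.0], [-0.002, -0.0, -1.0]]
force: [0.5, 0.2, -2.3]
opening: 0.595
grasp_force: 30.0
```

```bash
python3 - <<'E'
from h import *
rows((.566,.0522,.0586,178))
E
```

```text
[-0.0, 0.02, -0.0] [0.02, 0.01, 0.1]
```

send_rows:
  commands:
    - [0,0,0,0.02,0.01,0.03,0]
    - [0,0,0,0.02,0.01,0.06,0]
    - [0,0,0,0.02,0.01,0.09,0]
    - [0,0,0,0.02,0.01,0.11,0]
    - [0,0,0,0.02,0.01,0.11,0]
    - [0,0,0,0.02,0.01,0.11,0]

```text
time_s: 44.87
position: [0.5655, 0.0526, 0.0586]
tcp_rot: [[-0.999, 0.035, 0.001], [0.035, 0.999, -0.0], [-0.001, -0.0, -1.0]]
force: [-1.8, 0.6, 5.2]
opening: 0.596
grasp_force: 30.0
```

send_rows:
  commands:
    - [0,0,0,0,0,0,0.7]
    - [0,0,0,0,0,0,1]
    - [0,0,0,0,0,0,1]
    - [0,0,0,0,0,-0.4,1]
    - [0,0,0,0,0,-1.3,1]
    - [0,0,0,0,0,-2.5,1]
    - [0,0,0,0,0,-3.7,1]
    - [0,0,0,0.5,0,-4.8,1]
    - [0,0,0,1.2,0,-5.8,1]
    - [0,0,0,2,0,-6.8,1]
    - [0,0,0,2.6,0,-7.8,1]
    - [0,0,0,2.8,0,-8.6,1]
    - [0,0,0,2.85,0,-9,1]
    - [0,0,0,2.85,0,-9,1]
    - [0,0,0,2.85,0,-9,1]
    - [0,0,0,2.85,0,-9,1]

```text
time_s: 46.2
position: [0.4792, 0.0555, 0.3268]
tcp_rot: [[-0.999, 0.035, -0.002], [0.035, 0.999, 0.0], [0.002, 0.0, -1.0]]
force: [1.1, 0.2, -0.3]
opening: 1.001
grasp_force: 0.0
```

```bash
python3 - <<'E'
from h import *
from rig import *
s=read_state(); c=wcam(optics.capture("wrist"),s); cv2.imwrite("pics/w9.png",cv2.resize(c["image"],(800,600)))
for k,g in (("red",(.566,.052)),("yellow",(.627,-.042)),("blue",(.6262,.128))): print(k,rim(c,k,.107,.026,g)[0].round(4))
print(s["position"])
E
```

```text
red [0.5642 0.0527]
yellow [ 0.6239 -0.0408]
blue [0.6191 0.1278]
[0.47920259 0.05548514 0.32678923]
```

View pics/w9.png

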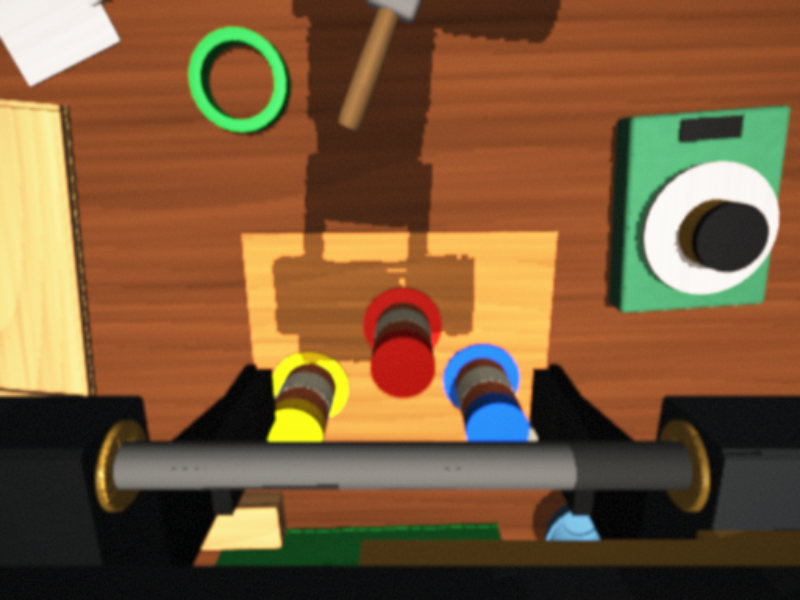

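All three jars stand on their own coasters (red (402,330), yellow (310,385), blue (482,380)) and the tin is on the pan at (730,236). The gripper is clear and holds nothing, so I hand in.

```bash
python3 -c "
from rig import bot
print(bot.hand_in())"
```

```text
the job is handed in; nothing more can be done
None
```

The job is handed in, about 46 s into the 144 s allowed: all three jars went into the tray before the tin was touched, the tin stands about 1 mm from the pan's middle, and each jar is back on its own colour's coaster; only blue's centring, about 1 mm by the arm's position, lacks a clear final picture.

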